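Glass bottle into the caddy, gently

TASK

Stand the small slim glass bottle upright in the smaller of the two round wells of the grey bottle caddy and let go of it. Its glass is thin: hold it gently, with a grip force under 40 N, lower it until it rests on the floor of the well instead of dropping it or ramming it down, and keep it upright all the way. Leave the squat white screw jar where it stands.

Things in the scene. Friction and masses are not known exactly. Their poses are not given: they have to be found in the camera images.
- flux_bottle: The slim thin-walled amber glass bottle with a dark cap, loose: 34 mm in diameter, 85 mm tall with its 24 mm cap (straight body up to about 55 mm), 60 to 100 g. Origin at the centre of its underside, z up along its axis; it may lean up to 3 degrees as it stands. Take it round the body 35 to 50 mm above its underside, so that the fingers clear the caddy when it is set down.
- small_well (a point): Centre of the floor of the smaller well of the caddy. The caddy is a fixed grey plastic block 160 x 96 mm and 28 mm high that lies flat on the worktop at any yaw; two round wells, 54 mm and 74 mm wide, open upwards in it, both 20 mm deep, so their floors lie 8 mm above the worktop. z up; the large well's centre lies 74 mm along this point's +x.
- caddy: The grey plastic caddy itself, fixed: block 160 x 96 x 28 mm; origin at the centre of its underside, x along its length, z up. The small well's centre lies 43 mm along -x, the large well's 31 mm along +x.
- screw_jar: The squat white jar, 45 mm in diameter, 50 mm tall, loose; not to be handled. Origin at the centre of its underside. Jar, bottle and a solder reel (56 mm wide, 34 mm high) stand in a loose row from the robot's left to its right, in any order, axes at least 100 mm apart; nothing over 20 mm high stands within 80 mm in front of or behind the row.
Not all that is in view belongs to the job. Leave any yellow look-alike of the flux_bottle alone.

How it is judged:
By the outcome, as a careful person would: the job done as asked, in the order asked, and still so for the second after the job is handed in, with the robot touching nothing.
It also fails if it takes over 45 s, if anything falls off the work surface, if the arm or the gripper's body presses on something with over 40 N, if the wrist force passes 120 N, or if a joint passes its speed limit or range.

ROBOT

A 6-joint arm with a two-finger parallel gripper is mounted at the origin on a cart in front of the work surface, level with it; the furniture and walls round the work are solid. World frame = base frame: x ahead of the robot, y to its left, z up, the work surface at z = 0. Lengths are in mm, angles in rad, forces in N, time in s.
With the tool pointing down it reaches from about 350 to 775 mm from the base axis. Payload 7.3 kg.
Tool frame: the origin (TCP) lies at the very end of the fingers, on their centre line; the grasp point (between the pads) lies 19 mm behind it (bot.grip_point_offset is the distance from the TCP to the grasp point, in mm); z points along the fingers, y is the line along which they close (so a half turn about z gives the same grasp; the last joint's range is limited). The gripper opens to 92 mm and grips with 3 to 60 N. Pads are 19 mm wide; open, the fingers measure 130 mm over their backs; the gripper's body (75 mm by 190 mm) begins 47 mm behind the grasp point.
Start: joints at [0.993, 0.342, 1.524, -0, 1.275, -0.146], TCP at [219.704, 476.838, 226.741] pointing down, gripper open.
Joint ranges: [-2.53, 2.53], [-0.77, 2.02], [0.04, 2.7], [-1, 4.14], [0.28, 2.66], [-3.11, 3.11]. Speed limits (rad/s): [2.57, 2.57, 3.14, 3.14, 3.14, 3.14].

INTERFACE

Orientations are given as [roll, pitch, yaw] about the fixed x, y, z axes, in that order (R = Rz(yaw) Ry(pitch) Rx(roll)).
In Python, from plant import bot gives the robot as it stands. The module is installed in compiled form; this text tells all that it offers.
- The arm moves only by the shell command python3 -m jog 'ROWS' [OPENING]. ROWS is JSON, a list of rows, each a list of 6 numbers: the shift along the tool's x, y, z in mm, then the turn, a rotation vector about the tool's x, y, z in rad. In form: [[dx, dy, dz, rx, ry, rz], ...]. A call has 1 to 12 rows; each row shifts and turns the commanded pose from where the row before left it, along the tool's axes as they then stand; what a row does not reach is not made up. A row lasts 1/10 s, in which the tool goes at most 50 mm and 8.59 degrees, less where a joint would pass 70% of its speed; a pose out of reach is approached as far as the arm can. A call with a gripper value outside its range is refused whole. OPENING is the opening in per cent of the stroke, from 0 (shut) to 100 (fully open), set as the call begins (- or left out, the last holds). The fingers move at their own pace and stop on an object; the grip force is fixed at half the most. Time passes only in rows, so rows that do not move let the fingers close. It gives the time, the measured TCP pose, the force, the opening and the grip force at its end, in the units of the state.
- bot.get_obs(): the state, without advancing time (a new reading comes with each control period).
- bot.capture(name): name is "scene" or "top"; returns the picture (384x512x3 uint8, red, green, blue); there is no depth.
- bot.camera_model(name): a dict with "fx", "fy", "cx", "cy" (pixels), "position" and "orientation" of the camera in the world. Camera axes: x right, y down, z forward; pixel columns grow to the right and rows downward; lengths in mm; the calibration is good to about 2 mm. A picture is of the moment at which its call begins. camera_model takes no time and is no camera call.
- bot.close_job(): hands the job in; it is judged then, once.
Trained networks look in the newest picture that a camera, given by its name, has taken for a name from the list of things; names that differ only in an ending like _2 or _b are one class to them, and where a whole thing is asked for, a point or a joint stands for the part that bears it (a point fixed in the world has none). Each returns a list of dicts, best first, with "p" (0 to 1); they miss things now and then, are a little off and sometimes report something else, mostly with a low value. They report only what shows in the picture. A call takes as long as a camera call. They do not tell look-alikes from the thing itself.
- bot.outline_of(target, camera): "mask" (384x512 bool, what is visible of it) and "pixel" ([column, row] in pixels, amid what is visible of it).
The state is a dict: "time": time; "joint_positions": joint angles; "dq": joint speeds; "tau": joint torques, N m; "tool_pos": TCP position; "tcp_rot": TCP orientation; "contact_force": force on the tool from outside, world axes, zero at the start; "moment": the same for the moment, N m; "grip_width": finger opening in mm; "finger_force": force on a finger pad.
Only numpy, scipy, OpenCV 4.12 (cv2) and the standard library are available. Lean on these libraries where they do the work, as an engineer would, in place of code of your own. Each camera call takes 0.05 s, during which the arm holds its last target. There are 200 camera calls.

## Working session

There is one attempt and no reset: what is moved stays moved. The work goes in short steps, Python scripts to look and compute and a shell command to move; the robot and the scene stay as the last step left them, time stands still between calls to the robot, and variables do not carry over. Pictures are saved under pics/ and viewed, at most 10 in all, crops included, and the job is handed in when it is done.

```bash
mkdir -p pics; python3 - <<'E'
from plant import bot
import cv2, numpy as np
for n in("scene","top"):
    im=bot.capture(n); cv2.imwrite(f"pics/{n}0.png",im[:,:,::-1]); print(n,bot.camera_model(n))
    for t in("flux_bottle","caddy","screw_jar"):
        for d in bot.outline_of(t,n): print(t,d["p"],d["pixel"],d["mask"].sum())
a=cv2.imread("pics/scene0.png");b=cv2.imread("pics/top0.png")
o=bot.get_obs();print(o)
E
```

```text
scene {'fx': 384.19050531975614, 'fy': 384.19050531975614, 'cx': 254.9792847050314, 'cy': 189.87830463012406, 'position': array([ 161.61943396, -624.43024861,  782.52174679]), 'orientation': array([-2.41395734,  0.00365672, -0.46544444])}
flux_bottle 0.63 [227.2, 218.3] 366
flux_bottle 0.61 [313.0, 292.5] 363
flux_bottle 0.58 [296.6, 255.2] 446
caddy 0.71 [226.3, 135.4] 1282
screw_jar 0.9 [286.6, 210.6] 259
top {'fx': 378.41299695745704, 'fy': 378.41299695745704, 'cx': 250.6319862875063, 'cy': 180.7223114191593, 'position': array([ 319.70975354,  -37.1461951 , 1125.30194528]), 'orientation': array([-3.01326941, -0.00457678, -1.56693515])}
flux_bottle 0.62 [323.8, 185.1] 140
flux_bottle 0.58 [260.6, 216.3] 117
flux_bottle 0.46 [351.8, 187.7] 186
caddy 0.92 [151.5, 164.9] 1933
screw_jar 0.78 [276.0, 168.8] 207
{'time': 0.4, 'joint_positions': array([ 9.93019987e-01,  3.42125921e-01,  1.52422338e+00, -1.95468702e-05,
        1.27542521e+00, -1.45999214e-01]), 'dq': array([-0.00017009, -0.00064597, -0.00234518,  0.00031822, -0.00019535,
       -0.00046728]), 'tau': array([-3.06840357e-04, -4.30712271e+01, -2.44195944e+01,  7.16594257e-02,
        5.01085958e-02, -5.41747067e-05]), 'tool_pos': array([219.6637344 , 476.78439594, 226.63197194]), 'tcp_rot': array([-3.14141001e+00, -7.95600710e-06,  2.70982122e+00]), 'contact_force': array([ 0.10681628, -0.20194622,  0.56264171]), 'moment': array([ 0.00857954,  0.02034576, -0.02421738]), 'finger_force': 0.0, 'grip_width': 91.82652066315806}
```

View pics/scene0.png

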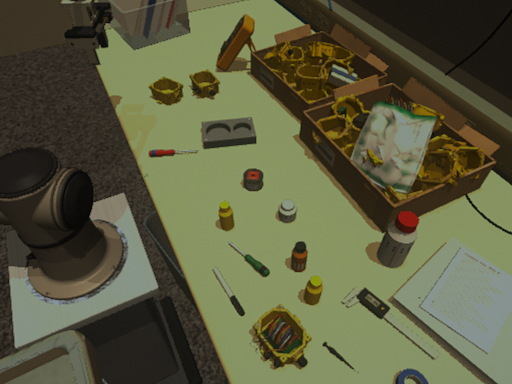

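View pics/top0.png

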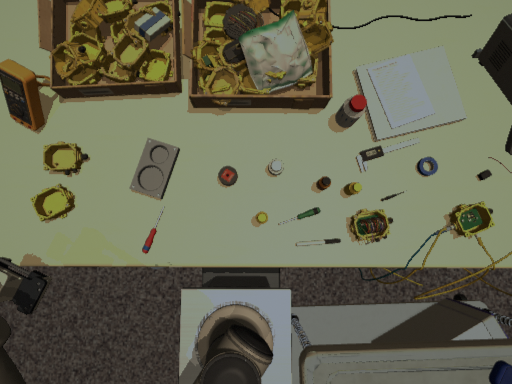

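The amber bottle with the dark cap is at scene (300,256) and top (324,184). The yellow look-alikes are at scene (227,216) and (314,290), top (262,217) and (353,188). The red-and-grey bottle at top (350,110) is a distractor. The caddy is at top (155,167). Next I'll take a close crop and measure.

```bash
cat > h.py <<'E'
import cv2,numpy as np
from plant import bot
from scipy.spatial.transform import Rotation as R
def K(c): return np.array([[c["fx"],0,c["cx"]],[0,c["fy"],c["cy"]],[0,0,1.]])
def ray(n,px):
    c=bot.camera_model(n); d=R.from_euler("xyz",c["orientation"]).as_matrix()@np.linalg.inv(K(c))@[px[0],px[1],1]
    return c["position"],d
def onz(n,px,z):
    p,d=ray(n,px); return p+d*(z-p[2])/d[2]
def proj(n,P):
    c=bot.camera_model(n); q=R.from_euler("xyz",c["orientation"]).as_matrix().T@(np.atleast_2d(P)-c["position"]).T
    q=K(c)@q; return (q[:2]/q[2]).T
E
python3 - <<'E'
from h import *
b=cv2.imread("pics/top0.png");a=cv2.imread("pics/scene0.png")
f=lambda i,x,y,w,h,s:cv2.resize(i[y:y+h,x:x+w],None,fx=s,fy=s,interpolation=cv2.INTER_CUBIC)
top=np.hstack([f(b,120,130,66,75,6),f(b,292,150,66,75,6)])
sc=np.hstack([f(a,195,100,66,75,4),f(a,270,230,66,75,4)])
c=np.zeros((450+140,792,3),np.uint8);c[:450]=top
c=np.zeros((600,800,3),np.uint8);c[:300,:528]=cv2.resize(top,(528,300));c[300:600,:528]=sc
cv2.imwrite("pics/crop1.png",c)
# caddy rectangle from mask, top
d=bot.outline_of("caddy","top")[0]; m=d["mask"].astype(np.uint8)
cn=max(cv2.findContours(m,0,2)[0],key=cv2.contourArea)
P=np.array([onz("top",p[0],28)[:2] for p in cn],np.float32)
print("caddy rect",cv2.minAreaRect(P))
for px,z in(((158,153),28),((150,180),28),((324,184),70),((276,167),50),((228,175),34),((353,188),85),((262,217),85)): print(px,onz("top",px,z).round(1))
print(d["pixel"])
for n in("top","scene"):
  for d in bot.outline_of("flux_bottle",n):
    ys,xs=np.nonzero(d["mask"]); print(n,d["p"],d["pixel"],xs.min(),xs.max(),ys.min(),ys.max())
E
```

```text
caddy rect ((498.7867431640625, 240.16485595703125), (105.57666015625, 163.43771362304688), 71.91581726074219)
(158, 153) [542.5 231.8  28. ]
(150, 180) [462.1 252.3  28. ]
(324, 184) [ 447.5 -247.7   70. ]
(276, 167) [ 498.6 -114.4   50. ]
(228, 175) [477.1  24.4  34. ]
(353, 188) [ 434.9 -324.9   85. ]
(262, 217) [353.9 -72.9  85. ]
[151.5, 164.9]
top 0.62 [323.8, 185.1] 317 330 177 189
top 0.58 [260.6, 216.3] 256 267 211 223
top 0.46 [351.8, 187.7] 344 361 182 194
scene 0.63 [227.2, 218.3] 218 233 201 229
scene 0.61 [313.0, 292.5] 305 321 276 304
scene 0.58 [296.6, 255.2] 290 307 241 271
```

View pics/crop1.png

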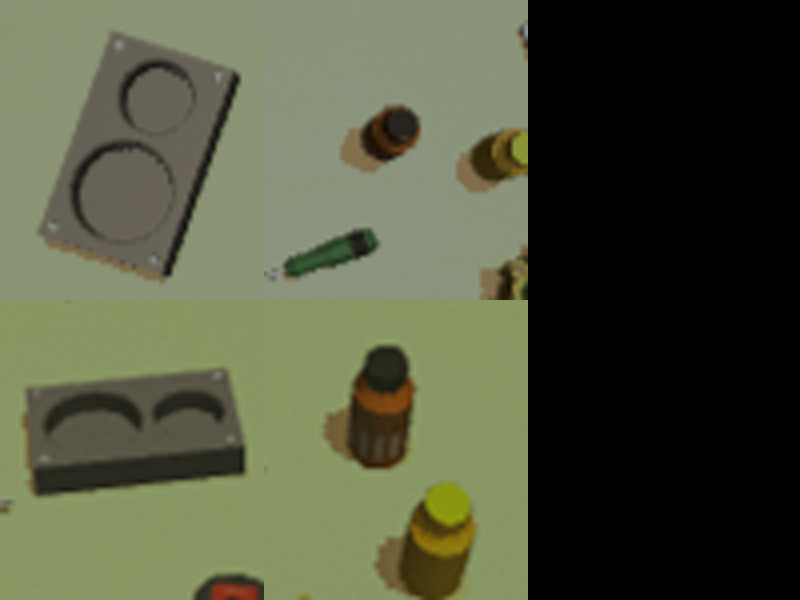

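The crop confirms the amber bottle with the dark cap, with a yellow look-alike on its right. The smaller well is the far one in the top view, at about (159,154), and the right one in the scene view. Next I'll triangulate the points.

```bash
python3 - <<'E'
from h import *
def tri(a,b):
    p,d=ray("top",a);q,e=ray("scene",b);d/=np.linalg.norm(d);e/=np.linalg.norm(e)
    s=np.linalg.lstsq(np.c_[d,-e],q-p,rcond=None)[0];u=p+s[0]*d;v=q+s[1]*e
    return ((u+v)/2).round(1),np.linalg.norm(u-v).round(1)
print("cap top",tri((326.2,180.5),(300.1,244.0)))
b=cv2.imread("pics/top0.png");a=cv2.imread("pics/scene0.png")
S=onz("top",(158.9,154.1),28);L=onz("top",(150.25,177.5),28);print("wells",S,L,np.linalg.norm(S-L),np.arctan2(*(L-S)[1::-1]))
print("cap@85 top",onz("top",(326.2,180.5),85),"scene",onz("scene",(300.1,244),85))
print("base: scene lowest",onz("scene",(298.3,271),0))
# model overlay
t=np.linspace(0,6.3,100)
def circ(c,r,z): return np.c_[c[0]+r*np.cos(t),c[1]+r*np.sin(t),0*t+z]
B=(onz("top",(326.2,180.5),85)+onz("scene",(300.1,244),85))/2
print(B)
u=(L-S)[:2]/np.linalg.norm((L-S)[:2]);v=np.array([-u[1],u[0]]);C=S[:2]+43*u
S=S[:2];out=[]
cor=np.array([[*(C+i*80*u+j*48*v),28] for i,j in((1,1),(1,-1),(-1,-1),(-1,1),(1,1))])
def draw(im,n,x,y,w,h,s):
    o=cv2.resize(im[y:y+h,x:x+w],None,fx=s,fy=s,interpolation=cv2.INTER_CUBIC)
    for P in(circ(B,17,0),circ(B,17,55),circ(B,12,85),circ(S,27,28),circ(S+74*u,37,28),cor):
        q=((proj(n,P)-[x,y]+.5)*s-.5).round().astype(int);cv2.polylines(o,[q.reshape(-1,1,2)],False,(255,0,255),1)
    return o
o=np.vstack([np.hstack([draw(b,"top",120,130,66,50+15,5),draw(b,"top",292,150,66,65,5)]),
 np.hstack([draw(a,"scene",195,105,66,55,5),draw(a,"scene",270,225,66,55,5)])])
cv2.imwrite("pics/ov.png",o);print(o.shape)
E
```

```text
cap top (array([ 455.6, -251.3,   83.7]), np.float64(0.3))
wells [539.22652977 229.04344674  28.        ] [469.50881241 251.8770748   28.        ] 73.36167039657307 2.8250873206072877
cap@85 top [ 455.51646775 -251.06585482   85.        ] scene [ 454.85835382 -251.95957434   85.        ]
base: scene lowest [ 448.68315469 -267.99130888    0.        ]
[ 455.18741079 -251.51271458   85.        ]
(600, 660, 3)
```

View pics/ov.png

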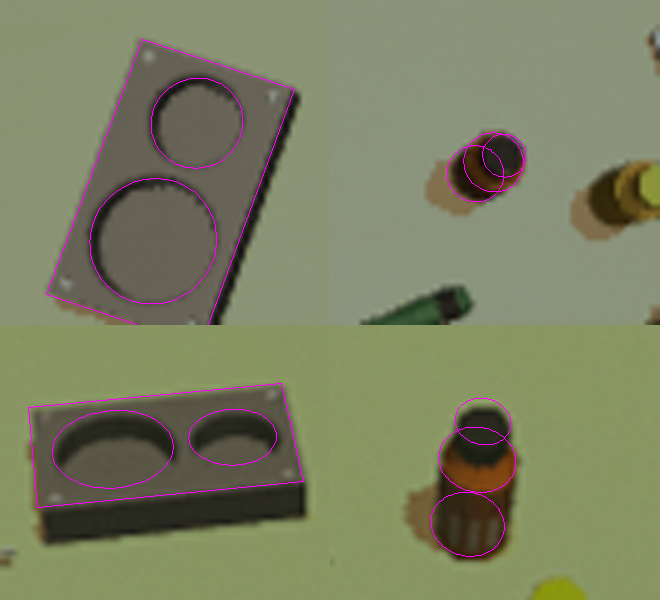

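The overlay fits within about 2 mm: bottle at about (455.5,-252), small well at (539,229). I'll close along world x, because a yellow bottle stands about 75 mm away in y. That means tool yaw π/2, so tool x = +Y and tool y = +X.

```bash
python3 -m jog '[[0,0,0,0,0,0.1424],[0,0,0,0,0,0.1424],[0,0,0,0,0,0.1424],[0,0,0,0,0,0.1424],[0,0,0,0,0,0.1424],[0,0,0,0,0,0.1424],[0,0,0,0,0,0.1424],[0,0,0,0,0,0.1424]]' 100
python3 -m jog '[[-41,25,0,0,0,0],[-41,25,0,0,0,0],[-41,25,0,0,0,0],[-41,25,0,0,0,0],[-41,25,0,0,0,0],[-41,25,0,0,0,0],[-41,25,0,0,0,0],[-41,25,0,0,0,0],[0,0,0,0,0,0]]'
python3 -m jog '[[-44,4,0,0,0,0],[-44,4,0,0,0,0],[-44,4,0,0,0,0],[-44,4,0,0,0,0],[-44,4,0,0,0,0],[-44,4,0,0,0,0],[-44,4,0,0,0,0],[-44,4,0,0,0,0],[-44,4,0,0,0,0],[0,0,0,0,0,0],[0,0,0,0,0,0]]'
```

```text
time: 1.35
tool_pos: [219.7, 476.9, 226.8]
tcp_rot: [3.142, -0.0, 1.565]
contact_force: [0.1, 0.1, -0.3]
grip_width: 91.8
finger_force: 0.0
time: 2.25
tool_pos: [422.4, 144.4, 226.8]
tcp_rot: [3.14, 0.001, 1.564]
contact_force: [0.3, -0.3, 0.9]
grip_width: 91.9
finger_force: 0.0
time: 3.35
tool_pos: [455.5, -247.0, 226.2]
tcp_rot: [-3.141, -0.001, 1.569]
contact_force: [-0.2, 0.6, -1.0]
grip_width: 91.8
finger_force: 0.0
```

```bash
python3 -m jog '[[-5,0,20,0,0,0],[0,0,30,0,0,0],[0,0,30,0,0,0],[0,0,26,0,0,0],[0,0,0,0,0,0],[0,0,0,0,0,0],[0,0,0,0,0,0]]' 100
python3 - <<'E'
from h import *
o=[]
for n,x,y in(("top",290,135),("scene",255,200)):
    im=bot.capture(n)[:,:,::-1]; o.append(cv2.resize(im[y:y+85,x:x+80],None,fx=5,fy=5,interpolation=cv2.INTER_CUBIC))
cv2.imwrite("pics/near.png",np.hstack(o))
p=bot.get_obs()["tool_pos"];print(p,[(proj(n,p)-c)*5 for n,c in(("top",[290,135]),("scene",[255,200]))])
E
```

```text
time: 4.05
tool_pos: [456.6, -252.0, 122.4]
tcp_rot: [3.139, 0.002, 1.572]
contact_force: [-0.5, 0.0, 0.1]
grip_width: 91.9
finger_force: 0.0
[ 456.38435508 -252.33585369  122.27929868] [array([[197.44192508, 216.95317583]]), array([[236.61223941, 169.2904868 ]])]
```

View pics/near.png

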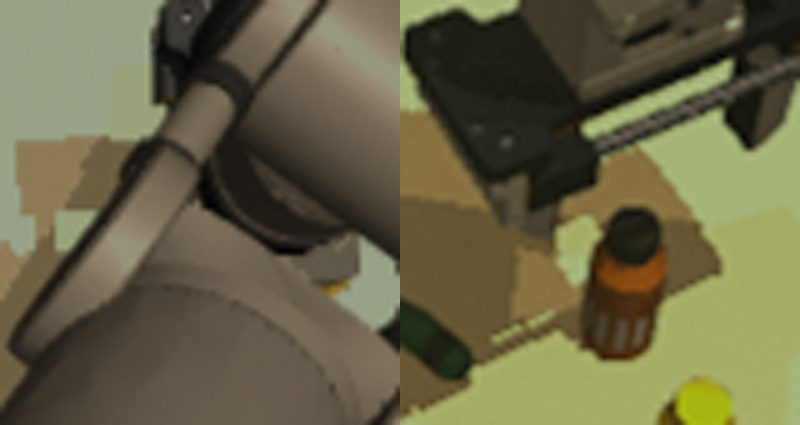

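In the near view the fingers straddle the bottle's axis, and the bottle stands upright at about (233,285) in the right panel. I'll descend and then close in two steps.

```bash
python3 -m jog '[[0,0,20,0,0,0],[0,0,20,0,0,0],[0,0,20,0,0,0],[0,0,20,0,0,0],[0,0,16,0,0,0],[0,0,0,0,0,0],[0,0,0,0,0,0],[0,0,0,0,0,0]]' 100
python3 -m jog '[[0,0,0,0,0,0],[0,0,0,0,0,0],[0,0,0,0,0,0],[0,0,0,0,0,0],[0,0,0,0,0,0],[0,0,0,0,0,0]]' 48
```

```text
time: 4.95
tool_pos: [456.3, -252.7, 26.0]
tcp_rot: [3.14, 0.001, 1.571]
contact_force: [0.7, 0.1, 0.3]
grip_width: 91.7
finger_force: 0.0
time: 5.55
tool_pos: [455.6, -252.2, 24.7]
tcp_rot: [3.142, -0.0, 1.571]
contact_force: [-0.2, -0.0, -0.5]
grip_width: 48.4
finger_force: 0.0
```

```bash
python3 -m jog '[[0,0,-1,0,0,0],[0,0,0,0,0,0],[0,0,0,0,0,0],[0,0,0,0,0,0],[0,0,0,0,0,0],[0,0,0,0,0,0],[0,0,0,0,0,0],[0,0,0,0,0,0]]' 30
python3 - <<'E'
from h import *
im=bot.capture("scene")[:,:,::-1]; cv2.imwrite("pics/grip.png",cv2.resize(im[200:300,250:370],None,fx=5,fy=5,interpolation=cv2.INTER_CUBIC))
o=bot.get_obs();print(o["tool_pos"],o["grip_width"],o["finger_force"])
E
```

```text
time: 6.35
tool_pos: [455.6, -252.3, 25.8]
tcp_rot: [3.141, 0.0, 1.571]
contact_force: [-1.3, -0.4, 1.9]
grip_width: 33.1
finger_force: 29.9
[ 455.66109112 -252.26794403   25.79430931] 33.126544057645496 29.894280466251075
```

View pics/grip.png

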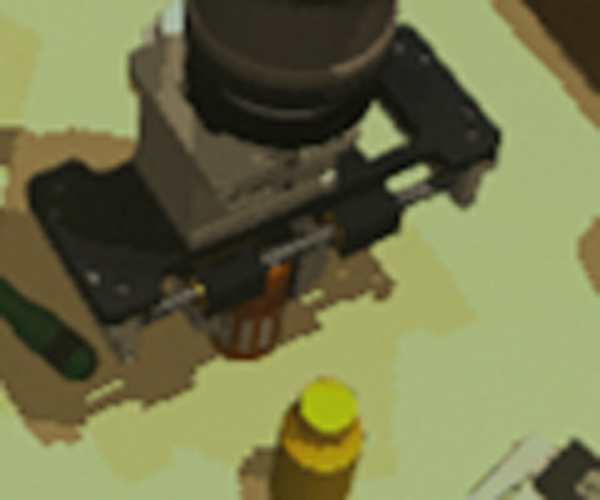

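The bottle is held with a width of 33.1 mm and a grip force of 29.9 N. I'll lift it gently and check.

```bash
python3 -m jog '[[0,0,-4,0,0,0],[0,0,-8,0,0,0],[0,0,-14,0,0,0],[0,0,-20,0,0,0],[0,0,-22,0,0,0],[0,0,-22,0,0,0],[0,0,-22,0,0,0],[0,0,-18,0,0,0],[0,0,-10,0,0,0],[0,0,-4,0,0,0],[0,0,0,0,0,0]]'
python3 -m jog '[[6,1,0,0,0,0],[14,2,0,0,0,0],[22,4,0,0,0,0],[28,5,0,0,0,0],[30,5,0,0,0,0],[30,5,0,0,0,0],[30,5,0,0,0,0],[30,5,0,0,0,0],[30,5,0,0,0,0],[30,5,0,0,0,0],[30,5,0,0,0,0],[30,5,0,0,0,0]]'
python3 -m jog '[[30,5,0,0,0,0],[30,5,0,0,0,0],[28,5,0,0,0,0],[26,5,0,0,0,0],[22,5,0,0,0,0],[18,4,0,0,0,0],[10,2,0,0,0,0],[5,0,0,0,0,0],[0,0,0,0,0,0],[0,0,0,0,0,0],[0,0,0,0,0,0]]'
python3 - <<'E'
from h import *
o=[]
for n,x,y in(("top",110,110),("scene",170,40)):
    im=bot.capture(n)[:,:,::-1]; o.append(cv2.resize(im[y:y+120,x:x+100],None,fx=4,fy=4,interpolation=cv2.INTER_CUBIC))
cv2.imwrite("pics/over.png",np.hstack(o))
s=bot.get_obs();print(s["tool_pos"],s["tcp_rot"],s["grip_width"],s["contact_force"])
E
```

```text
time: 7.5
tool_pos: [455.5, -252.2, 169.8]
tcp_rot: [3.141, 0.0, 1.571]
contact_force: [-1.2, -0.2, -0.3]
grip_width: 33.0
finger_force: 29.9
time: 8.7
tool_pos: [506.8, 60.1, 169.1]
tcp_rot: [-3.14, -0.0, 1.571]
contact_force: [0.4, 0.4, -0.7]
grip_width: 33.2
finger_force: 29.9
time: 9.8
tool_pos: [538.7, 226.0, 169.8]
tcp_rot: [-3.142, 0.0, 1.57]
contact_force: [0.3, 0.2, -0.9]
grip_width: 33.4
finger_force: 29.9
[538.72034454 226.09452258 169.83105649] [3.14152195e+00 1.83948293e-05 1.56962374e+00] 33.042893012445084 [-0.09576326 -0.23429058  0.19866063]
```

View pics/over.png

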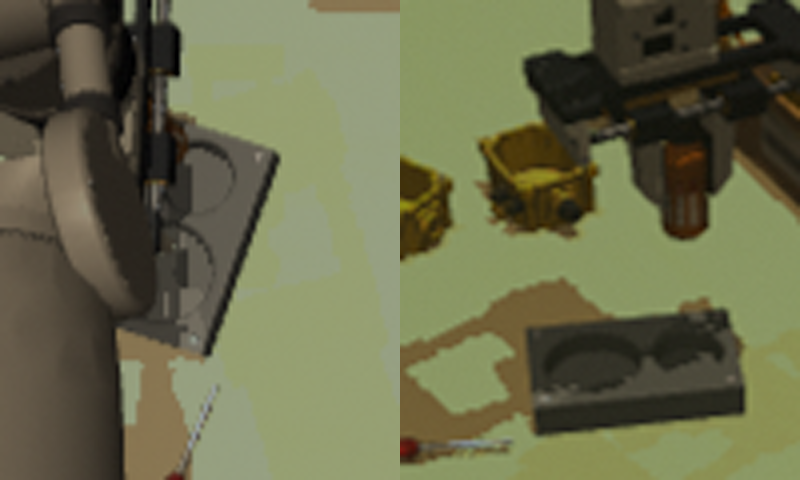

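The bottle hangs upright above the small well (underside at right panel (685,235)). I'll lower it to just above the rim and compare it with the model.

```bash
python3 -m jog '[[1,0,5,0,0,0],[1,0,12,0,0,0],[1,0,16,0,0,0],[0,0,16,0,0,0],[0,0,16,0,0,0],[0,0,16,0,0,0],[0,0,12,0,0,0],[0,0,8,0,0,0],[0,0,4,0,0,0],[0,0,0,0,0,0],[0,0,0,0,0,0]]'
python3 - <<'E'
from h import *
im=bot.capture("scene")[:,:,::-1]; x,y,s=190,90,8
o=cv2.resize(im[y:y+70,x:x+85],None,fx=s,fy=s,interpolation=cv2.INTER_CUBIC)
p=bot.get_obs()["tool_pos"];print(p,bot.get_obs()["contact_force"]);t=np.linspace(0,6.3,100)
for c,r,z in((p,17,p[2]-25.8),((539.2,229,0),27,28)):
    q=((proj("scene",np.c_[c[0]+r*np.cos(t),c[1]+r*np.sin(t),0*t+z])-[x,y]+.5)*s).astype(int);cv2.polylines(o,[q.reshape(-1,1,2)],False,(255,0,255),1)
cv2.imwrite("pics/rim.png",o)
E
```

```text
time: 11.0
tool_pos: [539.1, 229.9, 65.2]
tcp_rot: [3.141, -0.0, 1.571]
contact_force: [0.5, -0.1, 0.1]
grip_width: 33.6
finger_force: 29.9
[539.12243453 229.92754526  65.39429524] [-0.38203828 -0.14432427 -0.24042179]
```

View pics/rim.png

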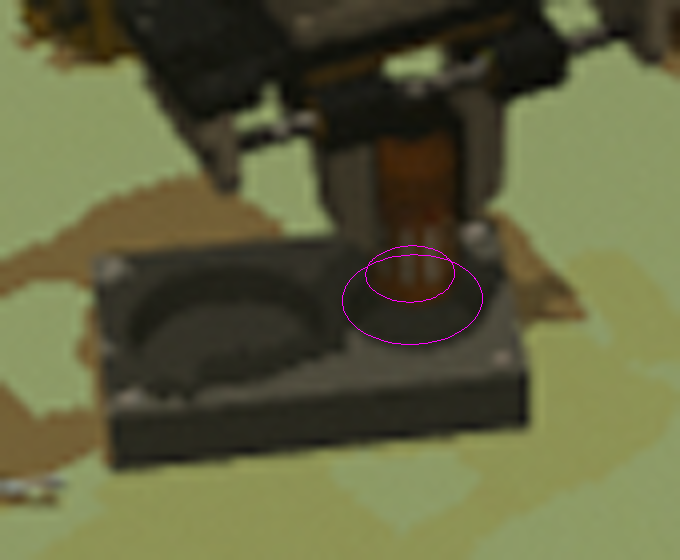

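The bottle is centred over the small well and the offset to the model is the same for both. I'll lower it the rest of the way slowly.

```bash
python3 -m jog '[[0,0,4,0,0,0],[0,0,6,0,0,0],[0,0,6,0,0,0],[0,0,5,0,0,0],[0,0,3,0,0,0],[0,0,2,0,0,0],[0,0,1,0,0,0],[0,0,1,0,0,0],[0,0,0,0,0,0],[0,0,0,0,0,0]]'
python3 -m jog '[[0,0,0.5,0,0,0],[0,0,0.5,0,0,0],[0,0,0.5,0,0,0],[0,0,0,0,0,0],[0,0,0,0,0,0]]'
```

```text
time: 12.05
tool_pos: [538.8, 229.8, 36.9]
tcp_rot: [3.141, -0.0, 1.571]
contact_force: [0.2, -1.3, -1.2]
grip_width: 33.2
finger_force: 29.9
time: 12.55
tool_pos: [538.7, 229.8, 35.2]
tcp_rot: [-3.142, -0.0, 1.571]
contact_force: [-0.4, 0.7, -0.2]
grip_width: 33.2
finger_force: 29.9
```

```bash
for i in 1; do python3 -m jog '[[0,0,0.5,0,0,0],[0,0,0.5,0,0,0],[0,0,0,0,0,0],[0,0,0,0,0,0]]'; python3 -c "
from plant import bot;print(bot.get_obs()['contact_force'])"; done
python3 -m jog '[[0,0,0.5,0,0,0],[0,0,0,0,0,0],[0,0,0,0,0,0]]'
```

```text
time: 12.95
tool_pos: [538.7, 229.8, 34.2]
tcp_rot: [3.142, -0.0, 1.571]
contact_force: [0.1, -0.2, -0.7]
grip_width: 33.3
finger_force: 29.9
[ 0.14030086 -0.21082102 -0.70737932]
time: 13.25
tool_pos: [538.7, 229.8, 33.9]
tcp_rot: [3.141, -0.0, 1.571]
contact_force: [-0.3, -0.1, 1.1]
grip_width: 33.6
finger_force: 29.9
```

```bash
python3 -m jog '[[0,0,0.4,0,0,0],[0,0,0,0,0,0],[0,0,0,0,0,0]]'; python3 -m jog '[[0,0,0.4,0,0,0],[0,0,0,0,0,0],[0,0,0,0,0,0]]'
```

```text
time: 13.55
tool_pos: [538.8, 229.9, 33.8]
tcp_rot: [3.141, -0.0, 1.571]
contact_force: [-1.1, 1.0, 5.2]
grip_width: 33.1
finger_force: 29.9
time: 13.85
tool_pos: [538.8, 229.9, 33.8]
tcp_rot: [3.141, -0.0, 1.571]
contact_force: [-3.2, 0.3, 8.2]
grip_width: 33.1
finger_force: 29.9
```

It touches the floor at z = 33.8, as expected. I'll relieve the force, open, then retreat straight up and away.

```bash
python3 -m jog '[[0,0,-0.7,0,0,0],[0,0,0,0,0,0]]'; python3 -m jog '[[0,0,0,0,0,0],[0,0,0,0,0,0],[0,0,0,0,0,0],[0,0,0,0,0,0],[0,0,0,0,0,0],[0,0,0,0,0,0],[0,0,0,0,0,0],[0,0,0,0,0,0]]' 85
python3 -m jog '[[0,0,-5,0,0,0],[0,0,-10,0,0,0],[0,0,-20,0,0,0],[0,0,-20,0,0,0],[0,0,-25,0,0,0],[0,0,-25,0,0,0],[0,0,-25,0,0,0],[0,0,-20,0,0,0],[0,0,-10,0,0,0],[0,0,0,0,0,0]]'
python3 -m jog '[[-20,-10,0,0,0,0],[-30,-15,0,0,0,0],[-30,-15,0,0,0,0],[-30,-15,0,0,0,0],[-30,-15,0,0,0,0],[-30,-15,0,0,0,0],[-20,0,0,0,0,0],[0,0,0,0,0,0],[0,0,0,0,0,0]]'
python3 - <<'E'
from h import *
o=[]
for n,x,y in(("top",110,110),("scene",170,70)):
    im=bot.capture(n)[:,:,::-1]; o.append(cv2.resize(im[y:y+120,x:x+100],None,fx=4,fy=4,interpolation=cv2.INTER_CUBIC))
cv2.imwrite("pics/done.png",np.hstack(o))
E
```

```text
time: 14.05
tool_pos: [538.8, 229.9, 33.8]
tcp_rot: [3.141, -0.0, 1.571]
contact_force: [-0.7, 0.8, 3.3]
grip_width: 33.4
finger_force: 29.9
time: 14.85
tool_pos: [538.7, 229.8, 33.6]
tcp_rot: [3.142, -0.0, 1.571]
contact_force: [0.6, 0.2, -0.4]
grip_width: 77.6
finger_force: 0.0
time: 15.85
tool_pos: [539.3, 230.0, 195.5]
tcp_rot: [3.138, -0.001, 1.571]
contact_force: [0.2, 0.0, 0.2]
grip_width: 77.9
finger_force: 0.0
time: 16.75
tool_pos: [453.4, 39.9, 193.0]
tcp_rot: [-3.14, -0.001, 1.569]
contact_force: [0.7, -0.4, -0.1]
grip_width: 78.1
finger_force: 0.0
```

View pics/done.png

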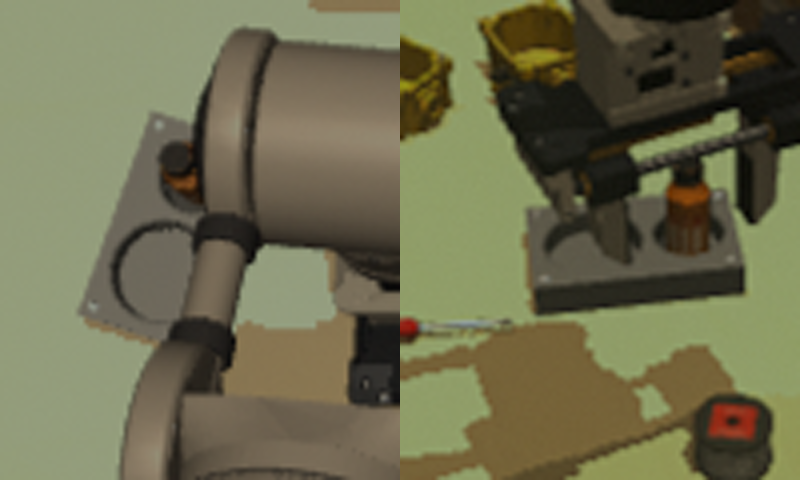

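The bottle stands upright in the small well (right panel (688,220)), and the arm is clear of it.

```bash
python3 -c "
from plant import bot
print(bot.close_job())"
```

```text
the job is handed in; nothing more can be done
None
```

The amber flux bottle stands upright and released in the caddy's small well; grip force was about 30 N and floor contact about 8 N, the white jar was never touched, and the job was handed in at about 17 s.

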